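# Castle nut of a modelling turntable tightened to its cotter hole

### The arm

A 6-joint arm with a two-finger parallel gripper is mounted at the origin on the work surface. World frame = base frame: x ahead of the robot, y to its left, z up, the work surface at z = 0. Lengths are in m, angles in rad, forces in N, time in s.
With the tool pointing down it reaches from about 0.325 to 1 m from the base axis. Payload 5.1 kg.
Tool frame: the origin (TCP) lies at the very end of the fingers, on their centre line; the grasp point (between the pads) lies 19 mm behind it; z points along the fingers, y is the line along which they close (so a half turn about z gives the same grasp; the last joint's range is limited). The gripper opens to 85 mm and grips with 20 to 120 N. Pads are 22 mm wide; open, the fingers measure 114 mm over their backs; the gripper's body (76 mm by 85 mm) begins 54 mm behind the grasp point. The pads swing forward as they close: fully open they stand 13 mm farther back than shut.
Start: joints at [-1.375, 0.124, 1.65, -0, 1.367, -0.083], TCP at [0.179, -0.625, 0.231] pointing down, gripper open.
Joint ranges: [-2.61, 2.61], [-1.02, 2.33], [0.03, 2.71], [-1.35, 4.49], [0.32, 2.68], [-2.91, 2.91]. Speed limits (rad/s): [2.57, 2.57, 3.14, 3.14, 3.14, 3.14].

### API

Orientations are given as a unit quaternion [x, y, z, w].
In Python, from workcell import manip gives the robot as it stands. Calls block until the motion is done:
- manip.movep(position, orientation): joint-space move of the TCP to a pose.
- manip.servo_line(position, rot=None, max_speed=0.15, until_force=None): straight line of the TCP; rot=None keeps the orientation; max_speed is the mean speed in m/s. With until_force (N) it stops when the force on the tool has changed by that much, and returns True; else False.
- manip.set_joints(angles): joint-space move.
- manip.gripper_to(opening, f_grip=None): finger opening in m; f_grip is the grip in N (None keeps the last); returns when the fingers have stopped.
- manip.pause(seconds).
- manip.ik(position, orientation): joint angles nearest the present ones, or None.
- manip.read_state(): the state.
- manip.read_camera(name): name is "scene" or "top" or "wrist"; returns (picture, depth): 400x640x3 uint8, blue, green, red; 400x640 float32, m along the optical axis (not along the pixel's ray), 0 where there is no reading.
- manip.camera_info(name): a dict with "mtx" (3x3 intrinsics, pixels), "rvec" (rotation vector, rad) and "tvec" (3), from world to camera coordinates, as OpenCV has them; the wrist camera has in their place "T_tool_cam" (4x4, takes a point from camera to tool coordinates, whose origin is the TCP and whose axes are the flange's). Camera axes: x right, y down, z forward; pixel columns grow to the right and rows downward; lengths in m; the calibration is good to about 2 mm. A picture is of the moment at which its call begins: read the wrist's pose just before it. camera_info takes no time and is no camera call.
A pose or a line that the arm cannot do raises manip.PlanningError and nothing moves.
- manip.job_done(): hands the job in; it is judged then, once.
The state is a dict: "time_s": time; "qpos": joint angles; "qd": joint speeds; "tau": joint torques, N m; "ee_pos": TCP position; "tcp_rot": TCP orientation; "contact_force": force on the tool from outside, world axes, zero at the start; "torque": the same for the moment, N m; "gripper_width": finger opening in m; "grasp_force": force on a finger pad.
Only numpy, scipy, OpenCV 4.12 (cv2) and the standard library are available. Lean on these libraries where they do the work, as an engineer would, in place of code of your own. Each camera call takes 0.05 s, during which the arm holds its last target. There are 200 camera calls.

### The job

Two modelling turntables stand upside down on the studio bench for servicing. Tighten the castle nut (the one with slots in its top) clockwise until it is snug, then turn it a little further, only as far as the first pair of slots that then lines up with the cotter hole through the spindle, and let go. Leave the plain nut of the other turntable alone.

Things in the scene. Friction and masses are not known exactly. Their poses are not given: they have to be found in the camera images.
- castle_nut (a joint): Turn of the castle nut, rad, growing clockwise seen from above. Slots line up with the hole at each multiple of pi/3. It starts slack at 0.70 to 1.57 and is snug from 1.745 on: the lining-up at 1.047 is still slack, the wanted one is 2.094, always 30 to 80 deg from the start, one grasp. Turning takes 0.10 N m at first, rising evenly to 0.16 N m; stays where left; does not rise or sink.
- nut_grip (a point): Centre of the castle nut's hexagon, 77 mm above the table, turning with it. Steel, 50 mm across flats, 24 mm high (65 to 89 mm above the table), crown of six 11 mm teeth on top over the corners; 9 mm slots over mid-flats. x passes through two opposite slots, square to the flats below them; z up. Below the nut only a 48 mm washer and 42 mm boss, down to 34 mm: fingers may reach below it.
- cotter_hole (a point): Centre of the 8 mm cotter hole, 94.5 mm above the table, in the fixed upright dark spindle (30 mm thick, top at 105 mm) of the castle nut. x runs along the hole, z up; a bright line scribed on the spindle's end is parallel with it. Turntable: grey flange 96 mm wide, top at 26 mm, on a plywood disc 180 mm wide, 18 mm thick, fixed to the table.
- plain_nut (a joint): Turn of the plain hexagon nut (no crown or slots, same 50 mm hexagon) on the other, otherwise like turntable, rad, clockwise positive, 0 at the start. To be left alone.

How it is judged:
At the end, for the whole second after the job is handed in: The castle nut is past snug and at rest, with its first slot after snug in line with the cotter hole: nut turn 2.094 rad, within about 11 deg (1.900 to 2.289) (value of joint castle_nut between 1.9 and 2.289 rad and velocity of joint castle_nut between -0.03 and 0.03 rad/s); the robot touches nothing.
It fails at once if the plain nut of the other turntable is turned by more than 6 deg (value of joint plain_nut above 0.105 rad or value of joint plain_nut below -0.105 rad).
It also fails if it takes over 32 s, if anything falls off the work surface, if the arm or the gripper's body presses on something with over 40 N, if the wrist force passes 120 N, or if a joint passes its speed limit or range.

## Working session

There is one attempt and no reset: what is moved stays moved. The work goes in short steps, each a Python script; the robot and the scene stay as the last script left them, time stands still between calls to the robot, and variables do not carry over. Pictures are saved under pics/ and viewed, at most 10 in all, crops included, and the job is handed in when it is done.

```bash
mkdir -p pics; python3 - <<'E'
from workcell import manip
import cv2,numpy as np
a,d=manip.read_camera("top"); np.save("top_d.npy",d)
cv2.imwrite("pics/top.png",a)
s=manip.read_state();print(s["time_s"],s["ee_pos"],s["tcp_rot"])
i=manip.camera_info("top");print(i);print(manip.camera_info("wrist"))
E
```

```text
0.05 [ 0.17872499 -0.62430203  0.23005709] [ 9.90302869e-01  1.38921327e-01 -5.61890495e-05 -1.04326848e-03]
{'mtx': array([[366.76028161,   0.        , 321.8372363 ],
       [  0.        , 366.76028161, 203.34758729],
       [  0.        ,   0.        ,   1.        ]]), 'rvec': array([ 2.08971569, -2.13607742,  0.21988137]), 'tvec': array([0.01834528, 0.59119363, 0.66152468])}
{'mtx': array([[276.62182574,   0.        , 316.77054627],
       [  0.        , 276.62182574, 196.66680835],
       [  0.        ,   0.        ,   1.        ]]), 'T_tool_cam': array([[-1.22747483e-04, -9.52619209e-01, -3.04165461e-01,
         7.87193285e-02],
       [ 9.99999880e-01, -2.60890951e-04,  4.13532369e-04,
         6.26536465e-04],
       [-4.73292895e-04, -3.04165374e-01,  9.52619127e-01,
        -1.42491460e-01],
       [ 0.00000000e+00,  0.00000000e+00,  0.00000000e+00,
         1.00000000e+00]])}
```

View pics/top.png

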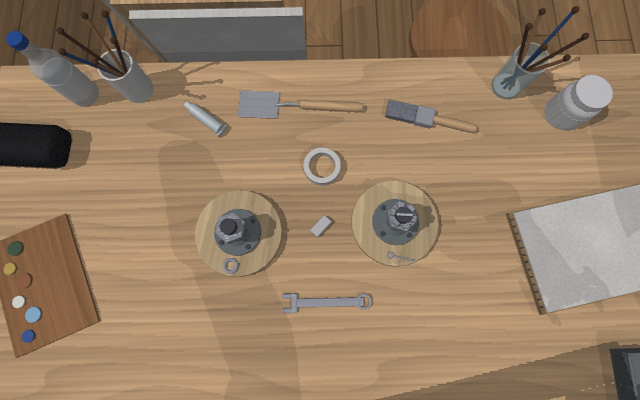

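The castle nut (slots, scribed line) is on the right turntable, with its spindle end near pixel (403,214). The plain nut is at about (230,228).

```bash
cat > h.py <<'E'
from workcell import manip
import cv2,numpy as np
from scipy.spatial.transform import Rotation as R
def cam(name,s=None):
    i=manip.camera_info(name)
    if name!="wrist":
        Rc=cv2.Rodrigues(i["rvec"])[0]; return i["mtx"],Rc.T,-Rc.T@i["tvec"].ravel()
    T=i["T_tool_cam"]; Rt=R.from_quat(s["tcp_rot"]).as_matrix()
    return i["mtx"],Rt@T[:3,:3],Rt@T[:3,3]+s["ee_pos"]
def pix(c,uv,z):
    K,Rw,o=c; d=Rw@np.linalg.solve(K,[*uv,1]); return o+d*(z-o[2])/d[2]
def down(yaw): # tool z down, tool x at yaw in world
    return (R.from_euler('z',yaw)*R.from_euler('x',np.pi)).as_quat()
E
python3 - <<'E'
from h import *
c=cam("top")
p=pix(c,(403,214),.105);print(p,pix(c,(230,228),.105),pix(c,(395,223),.018))
a=cv2.imread("pics/top.png")
s=manip.read_state();yaw=2*np.arctan2(s["tcp_rot"][1],s["tcp_rot"][0]);print(yaw)
# tool x outward/present yaw; choose yaw pointing radially
for k in (yaw,0,.5,-.5,np.pi/2,-np.pi/2): print(k,manip.ik([p[0],p[1],.20],down(k)))
E
```

```text
[ 0.55901061 -0.14312751  0.105     ] [0.54006512 0.17397047 0.105     ] [ 0.55567231 -0.14509037  0.018     ]
0.27874434647387963
0.27874434647387963 [-3.43674103e-01 -1.44663447e-02  1.84777692e+00 -4.44089210e-16
  1.30828208e+00  9.48377878e-01]
0 [-3.43674103e-01 -1.44663447e-02  1.84777692e+00 -4.44089210e-16
  1.30828208e+00  1.22712222e+00]
0.5 [-3.43674103e-01 -1.44663447e-02  1.84777692e+00 -4.44089210e-16
  1.30828208e+00  7.27122224e-01]
-0.5 [-3.43674103e-01 -1.44663447e-02  1.84777692e+00 -4.44089210e-16
  1.30828208e+00  1.72712222e+00]
1.5707963267948966 [-0.3436741  -0.01446634  1.84777692  0.          1.30828208 -0.3436741 ]
-1.5707963267948966 [-3.43674103e-01 -1.44663447e-02  1.84777692e+00 -4.44089210e-16
  1.30828208e+00  2.79791855e+00]
```

```bash
python3 - <<'E'
from h import *
manip.movep([.558,-.144,.20],down(1.2))
s=manip.read_state();a,d=manip.read_camera("wrist")
c=cam("wrist",s); import pickle;pickle.dump((c,s["time_s"]),open("c1.pkl","wb"))
K,Rw,o=c; v=K@(Rw.T@(np.array([.558,-.144,.09])-o)); u=(v[:2]/v[2]).round().astype(int);print(u,s["time_s"])
cv2.imwrite("w1.png",a);np.save("w1.npy",d)
x0,y0=max(0,u[0]-80),max(0,u[1]-60);x0=min(x0,480);y0=min(y0,280);print(x0,y0)
cv2.imwrite("pics/w1c.png",cv2.resize(a[y0:y0+120,x0:x0+160],None,fx=5,fy=5,interpolation=cv2.INTER_CUBIC))
E
```

```text
[315 193] 2.2417
235 133
```

View pics/w1c.png

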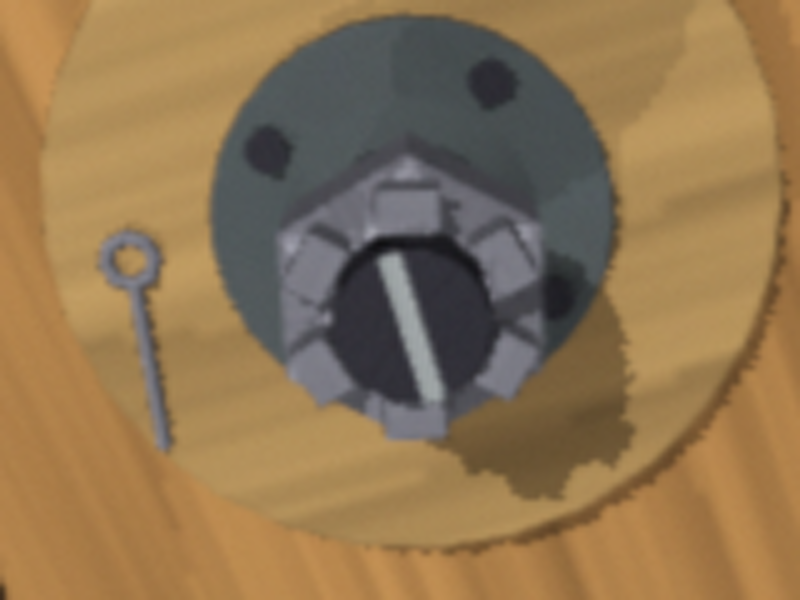

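The wrist crop shows the spindle end at about (412,325) and the scribed line from (388,252) to (435,403). The hexagon corners are near (407,152), (280,232), (543,230), (545,350) and (285,360).

```bash
python3 - <<'E'
from h import *
import pickle
from scipy.optimize import least_squares
c,t=pickle.load(open("c1.pkl","rb"))
f=lambda x,y,z:pix(c,(235+(x+.5)/5-.5,133+(y+.5)/5-.5),z)
a,b=f(388,252,.105),f(435,403,.105); L=np.degrees(np.arctan2(*(b-a)[1::-1]))
print("spindle",f(412,325,.105),"line",L%180,np.linalg.norm(b-a))
P=np.array([f(*q,.089)[:2] for q in [(407,152),(280,232),(543,230),(545,350),(285,360)]])
g=lambda p:(P-p[:2]-.02887*np.array([(np.cos(p[2]+k*np.pi/3),np.sin(p[2]+k*np.pi/3)) for k in ks])).ravel()
m=np.array([.559,-.143]); ang=np.arctan2(*(P-m).T[::-1]);
ks=np.round((ang-ang[0])/(np.pi/3)); r=least_squares(g,[*m,ang[0]])
print(r.x,np.degrees(r.x[2]),ks,g(r.x).reshape(-1,2)*1e3)
flat=np.degrees(r.x[2])+30
# cw turn: nut slot angle = line - turn -> turn mod 60
t=(L-flat)%60; print("turn mod60",t,"flat",flat%60,"rad",np.radians([t,t+60]))
E
```

```text
spindle [ 0.55953628 -0.14438024  0.105     ] line 85.16268816305916 0.0299351872613071
[ 0.55999634 -0.1437128   1.2260951 ] 70.25007435748067 [ 0.  1. -1. -2. -4.] [[-0.68742499 -0.95291505]
 [-0.15001454 -1.29941172]
 [-0.8712935  -2.0947533 ]
 [ 1.19258292  2.39428079]
 [ 0.51615012  1.95279931]]
turn mod60 44.912613805578474 flat 40.25007435748067 rad [0.78387299 1.83107054]
```

```bash
python3 - <<'E'
from h import *
rd=np.radians; y0=rd(70.25); p=[.5598,-.144]
manip.movep([*p,.14],down(y0))
print("force stop",manip.servo_line([*p,.053],max_speed=.06,until_force=12))
manip.gripper_to(.045,60)
s=manip.read_state();print(s["time_s"],s["ee_pos"],s["gripper_width"],s["grasp_force"],s["contact_force"],s["torque"])
q0=np.array(s["qpos"])
for k in range(1,6):
    q=q0.copy();q[5]+=rd(75.1)*k/5;manip.set_joints(q)
    s=manip.read_state();print(round(s["time_s"],2),np.round(s["qpos"][5]-q0[5],3),s["gripper_width"],np.round(s["contact_force"],1),np.round(s["torque"],2))
E
```

```text
force stop False
4.675 [ 0.55862798 -0.14353999  0.05352857] 0.04926054490982877 65.3955888748169 [-6.46135015  2.89469853  7.65595034] [ 0.31014309  1.0029383  -0.07716939]
5.03 0.259 0.04927441874316395 [ 1.2  0.1 -1.7] [-0.03 -0.19 -0.09]
5.39 0.52 0.04909073584171109 [ 3.7 -1.4 -3.1] [-0.21 -0.45 -0.04]
5.75 0.781 0.04920074087073099 [ 5.2 -3.3 -3.5] [-0.29 -0.71 -0.07]
6.11 1.043 0.04898278048461365 [ 4.1 -4.8 -4.8] [-0.41 -0.66 -0.05]
6.47 1.305 0.04948360192426543 [ 4.6 -5.1 -4.4] [-0.57 -0.79 -0.04]
```

Gripped and turned cleanly. Next I release, retreat and look.

```bash
python3 - <<'E'
from h import *
import pickle
manip.gripper_to(.085)
s=manip.read_state();manip.servo_line([*s["ee_pos"][:2],.20],max_speed=.08)
s=manip.read_state();a,d=manip.read_camera("wrist")
pickle.dump((cam("wrist",s),0),open("c2.pkl","wb"));print(s["time_s"],s["ee_pos"])
cv2.imwrite("pics/w2c.png",cv2.resize(a[133:253,235:395],None,fx=5,fy=5,interpolation=cv2.INTER_CUBIC))
E
```

```text
8.9 [ 0.55827599 -0.14322578  0.19938931]
```

View pics/w2c.png

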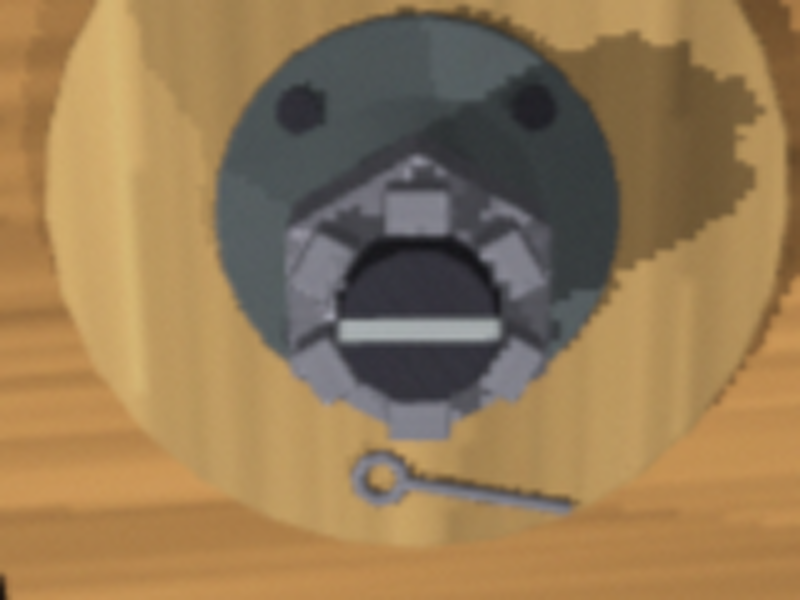

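The scribed line, from (340,330) to (500,330), now runs straight into the left and right slots. The teeth at (417,212) and (418,420) stand square to it, so the slots line up to within about 1 deg, and the gripper is clear of the nut.

```bash
python3 -c "
from workcell import manip
print(manip.job_done())"
```

```text
the job is handed in; nothing more can be done
None
```

I turned the castle nut about 75° clockwise to the first slot pair past snug (about 2.09 rad, aligned to about 1° in the final wrist picture), released it, left the plain nut alone, and handed the job in at about 9 s; no verdict was returned.

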